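Dial the thumbwheel code on the key safe and slide its bolt open

ROBOT

A 7-joint arm with a two-finger parallel gripper is mounted at the origin on a cart in front of the work surface, level with it; the furniture and walls round the work are solid. World frame = base frame: x ahead of the robot, y to its left, z up, the work surface at z = 0. Lengths are in m, angles in rad, forces in N, time in s.
With the tool pointing down it reaches from about 0.35 to 0.9 m from the base axis. Payload 8.1 kg.
Tool frame: the origin (TCP) lies midway between the tips of the shut fingers; the grasp point (between the pads) lies 19 mm behind it; z points along the fingers, y is the line along which they close (so a half turn about z gives the same grasp; the last joint's range is limited). The gripper opens to 92 mm and grips with 3 to 60 N. Pads are 19 mm wide; open, the fingers measure 130 mm over their backs; the gripper's body (75 mm by 190 mm) begins 47 mm behind the grasp point.
Start: joints at [-1.338, 0.434, 0.025, 1.573, -0.012, 1.134, -0.075], TCP at [0.206, 0.59, 0.227] pointing down, gripper open.
Joint ranges: [-2.62, 2.62], [-0.44, 2.09], [-1.27, 1.32], [0.08, 2.57], [-1.32, 4.46], [0.12, 2], [-2.74, 2.74]. Speed limits (rad/s): [2.22, 2.22, 3.01, 3.01, 3.14, 3.14, 3.14].

INTERFACE

Orientations are given as a rotation vector (axis times angle).
In Python, from cell import arm gives the robot as it stands.
- The arm moves only by the tool carry_out, never from a script. Its arguments are lists of equal length, an entry for each row: "claw": the finger opening in cm, from 0 to 9.18; "delta_pos": the shift along the tool's x, y, z in cm, a list of three; "angular": the turn, a rotation vector about the tool's x, y, z in rad, a list of three. In form: {"claw": [claw, ...], "delta_pos": [[dx, dy, dz], ...], "angular": [[ax, ay, az], ...]}. A call has 1 to 20 rows; each row shifts and turns the commanded pose from where the row before left it, along the tool's axes as they then stand; what a row does not reach is not made up. A row lasts 1/10 s, in which the tool goes at most 50 mm and 8.59 degrees, less where a joint would pass 70% of its speed; a pose out of reach is approached as far as the arm can. A call with a gripper value outside its range is refused whole. The fingers move at their own pace and stop on an object; "force" is the grip in N (left out, the last holds). Time passes only in rows, so rows that do not move let the fingers close. It gives the time, the measured TCP pose, the force, the opening and the grip force at its end, in the units of the state.
- arm.observe(): the state, without advancing time (a new reading comes with each control period).
- arm.get_image(name): name is "scene" or "top" or "wrist"; returns a dict with "frame" (420x560x3 uint8, red, green, blue), "mtx" (3x3 intrinsics, pixels), "T" (4x4, takes a point from camera to world coordinates). Camera axes: x right, y down, z forward; pixel columns grow to the right and rows downward; lengths in m; the calibration is good to about 2 mm. A picture is of the moment at which its call begins. There is no depth.
- arm.sign_off(): hands the job in; it is judged then, once.
Trained networks look in a picture, given as the dict that the camera call returned (one of the last four; its "shot" number tells which), for a name from the list of things; names that differ only in an ending like _2 or _b are one class to them, and where a whole thing is asked for, a point or a joint stands for the part that bears it (a point fixed in the world has none). Each returns a list of dicts, best first, with "conf" (0 to 1); they miss things now and then, are a little off and sometimes report something else, mostly with a low value. They report only what shows in the picture. A call takes as long as a camera call.
- arm.look_for(label, picture): "centre" ([column, row] as shares, 0 to 1, of the picture: columns of its width, rows of its height, amid what is visible of it).
- arm.trace(label, picture): "region" (420x560 bool, what is visible of it) and "centre" ([column, row] as shares, 0 to 1, of the picture: columns of its width, rows of its height, amid what is visible of it).
- arm.place_of(label, picture): "centre" ([column, row] as shares, 0 to 1, of the picture: columns of its width, rows of its height: a listed point, or the origin of a listed thing).
The state is a dict: "clock": time; "joints": joint angles; "dq": joint speeds; "joint_efforts": joint torques, N m; "position": TCP position; "ee_rot": TCP orientation; "force": force on the tool from outside, world axes, zero at the start; "ft_torque": the same for the moment, N m; "width": opening from 0.0 (shut) to 1.0 (fully open); "gripper_force": force on a finger pad.
Only numpy, scipy, OpenCV 4.12 (cv2) and the standard library are available. Lean on these libraries where they do the work, as an engineer would, in place of code of your own. Each camera call takes 0.05 s, during which the arm holds its last target. There are 200 camera calls.

TASK

Unlock the small grey key safe on the copy counter: roll its three thumbwheels one at a time, without turning the neighbours along, until the numbers on top, counted in dots, read two, five, three from left to right as seen from the robot, each lined up squarely with its index marks; then slide the steel bolt tab on the safe's top fully to the left. Press gently throughout, never forcing the wheels or the bolt, and leave the things on and around the safe where they are.

Things in the scene. Friction and masses are not known exactly. Their poses are not given: they have to be found in the camera images.
- key_safe: fixed grey steel box 130 (x) x 160 (y) x 58 mm high with a flat deck; origin under its centre; its x points away from the robot, y to the robot's left (yaw within 0.3 rad). Three black thumbwheels stand upright through the deck in a row along y at x = 0, y = +38, 0, -38 mm: radius 22, 14 mm wide, axle along y, one to six white dots at 60 degree steps; the number on the crown counts
- wheel_left_slot (a point): point on the deck (58 mm up) straight above the left wheel's axle, between its two white index marks. The crown stands anywhere from 9 to 15 mm above it, set differently for each wheel and not measured: touch down by feel. The axle rides on a leaf spring, 6 N per mm, 5 mm of travel
- wheel_middle_slot (a point): the same for the middle wheel. A wheel turns stiffly (1.4 N at the rim), has no clicks and stays where left; roll it by pressing shut fingertips on the crown with 4 to 8 N and dragging them along the safe's x, in several strokes; 22 mm of drag is 1 rad without slip
- wheel_right_slot (a point): the same for the right wheel. More than 20 N of contact force anywhere on the safe, its wheels or bolt is too much
- wheel_left (a joint): left wheel (safe +y), rad, must read two. 0 = one dot up; each further 1.047 rad brings the next number up: two 1.047, three 2.094, four 3.142, five 4.189, six 5.236. Grows when the crown is rolled away from the robot (safe +x), falls when rolled towards it. Stops at -0.4 and 5.6
- wheel_middle (a joint): angle of the middle wheel in rad, must read five; same scale and direction as the left wheel
- wheel_right (a joint): angle of the right wheel in rad, must read three; same scale and direction as the left wheel
- bolt (a joint): travel of the bolt in m: 0 locked, open from 0.016, end stop at 0.022 (rigid: arrive slowly), along the safe's +y (to the robot's left). Takes about 2 N and stays where left. Notched discs on the wheels stop it after 2 to 4 mm unless each wheel is within about 10 degrees of its code number; slightly off, a little more force pushes it through and squares the wheel
- bolt_tab (a point): centre of the top of the bolt's upright steel thumb tab, 22 (x) x 11 (y) mm, rising 21.5 mm from the deck on the robot's side of the wheels; locked it is at x = -43, y = -10 mm in the safe's frame; push its -y side with shut fingertips
- eraser: loose grey and white eraser 21 x 48 x 12 mm lying on the back of the deck, behind the wheels; origin under its centre
- staples_box: loose small carton 36 x 52 x 18 mm on the counter right of the safe; origin under its centre
- binder_clip: loose black binder clip 29 x 32 x 36 mm on the counter left of the safe, towards the robot; origin under its centre
- glue_stick: loose glue stick standing upright, 26 mm thick, 88 mm tall, on the counter left of the safe, farther back; origin under its centre

How it is judged:
By the outcome, as a careful person would: the job done as asked, in the order asked, and still so for the second after the job is handed in, with the robot touching nothing.
It also fails if it takes over 58 s, if anything falls off the work surface, if the arm or the gripper's body presses on something with over 40 N, if the wrist force passes 120 N, or if a joint passes its speed limit or range.

## Working session

There is one attempt and no reset: what is moved stays moved. The work goes in short steps, Python scripts to look and compute and a tool call to move; the robot and the scene stay as the last step left them, time stands still between calls to the robot, and variables do not carry over. Pictures are saved under pics/ and viewed, at most 13 in all, crops included, and the job is handed in when it is done.

Besides the shell and the picture viewer there is one more tool, called after "Emit:" by a JSON object that holds its "name" and its "arguments". carry_out: Moves the arm, as the interface text tells. Its arguments: {"type":"object","properties":{"claw":{"type":"array","items":{"type":"number"}},"delta_pos":{"type":"array","items":{"type":"array","items":{"type":"number"}}},"angular":{"type":"array","items":{"type":"array","items":{"type":"number"}}},"force":{"type":"number"}},"required":["claw","delta_pos","angular"]}

```bash
mkdir -p pics; ls
cat > h.py <<'E'
from cell import arm
import numpy as np, cv2
from scipy.spatial.transform import Rotation as R
np.set_printoptions(precision=4,suppress=True)
def ray(im,c,z):
    h,w=im["frame"].shape[:2]
    p=np.array([c[0]*w,c[1]*h,1.]); d=np.asarray(im["T"])[:3,:3]@np.linalg.inv(im["mtx"])@p; o=np.asarray(im["T"])[:3,3]
    return o+d*(z-o[2])/d[2]
def proj(im,P):
    T=np.linalg.inv(im["T"]); q=T[:3,:3]@np.asarray(P)+T[:3,3]; q=np.asarray(im["mtx"])@q; return q[:2]/q[2]
def save(im,n,crop=None,f=1):
    a=im["frame"]
    if crop: a=a[crop[1]:crop[3],crop[0]:crop[2]]
    cv2.imwrite("pics/"+n,cv2.resize(a,None,fx=f,fy=f,interpolation=cv2.INTER_CUBIC)[:,:,::-1])
E
python3 - <<'E'
from h import *
print(arm.observe())
Z={"wheel_left_slot":.058,"wheel_middle_slot":.058,"wheel_right_slot":.058,"bolt_tab":.0795,"key_safe":0,"eraser":.058}
ims={n:arm.get_image(n) for n in("scene","top")}
for n,im in ims.items():
    save(im,n+"1.png"); print(n,np.array(im["T"]))
    for k,z in Z.items():
        for r in arm.place_of(k,im)[:2]: print(n,k,round(r["conf"],2),np.round(r["centre"],3),ray(im,r["centre"],z))
a=np.hstack([ims["scene"]["frame"],ims["top"]["frame"]])
E
```

```text
pics
{'clock': 0.0, 'joints': array([-1.3376,  0.4352,  0.025 ,  1.5741, -0.0116,  1.134 , -0.0751]), 'dq': array([-0.0004,  0.0019,  0.0011,  0.0015, -0.0013, -0.0004,  0.002 ]), 'joint_efforts': array([ -0.001 , -66.7847,   0.9843, -31.4461,  -0.0607,   0.0428,
         0.0002]), 'position': array([0.2058, 0.5896, 0.2259]), 'ee_rot': array([-0.525 , -3.0973,  0.0025]), 'force': array([ 0.7041, -0.5377,  0.7579]), 'ft_torque': array([ 0.0001,  0.0159, -0.0119]), 'gripper_force': 0.0, 'width': 0.9967576290138812}
scene [[ 0.9014 -0.2882  0.3231  0.2497]
 [-0.4329 -0.5931  0.6788 -0.5263]
 [-0.0039 -0.7518 -0.6594  0.6355]
 [ 0.      0.      0.      1.    ]]
scene wheel_left_slot 0.78 [0.45  0.447] [0.5183 0.1219 0.058 ]
scene wheel_left_slot 0.37 [0.537 0.469] [0.5851 0.0619 0.058 ]
scene wheel_middle_slot 0.97 [0.482 0.484] [0.529  0.0706 0.058 ]
scene wheel_middle_slot 0.64 [0.536 0.473] [0.5819 0.0584 0.058 ]
scene wheel_right_slot 0.95 [0.506 0.499] [0.5427 0.0456 0.058 ]
scene bolt_tab 0.61 [0.45  0.483] [0.4924 0.0619 0.0795]
scene key_safe 0.64 [0.48  0.531] [0.5315 0.0821 0.    ]
scene eraser 0.54 [0.543 0.471] [0.5886 0.0569 0.058 ]
top [[ 0.008  -0.998   0.0629  0.4693]
 [-0.9995 -0.006   0.0322  0.0309]
 [-0.0317 -0.0631 -0.9975  1.0053]
 [ 0.      0.      0.      1.    ]]
top wheel_left_slot 0.78 [0.457 0.508] [0.5171 0.1173 0.058 ]
top wheel_middle_slot 0.78 [0.485 0.496] [0.5276 0.0851 0.058 ]
top wheel_right_slot 0.74 [0.519 0.485] [0.5377 0.0459 0.058 ]
top bolt_tab 0.43 [0.504 0.54 ] [0.4896 0.0626 0.0795]
top key_safe 0.63 [0.491 0.496] [0.5317 0.0807 0.    ]
top eraser 0.58 [0.509 0.422] [0.5925 0.0584 0.058 ]
```

Run:
```python
from h import *
a=cv2.imread("pics/scene1.png")[130:290,180:380];b=cv2.imread("pics/top1.png")[110:270,180:380]
cv2.imwrite("pics/c1.png",cv2.resize(np.vstack([a,b]),None,fx=1.85,fy=1.85,interpolation=cv2.INTER_CUBIC))
```

```text
(no output)
```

View pics/scene1.png

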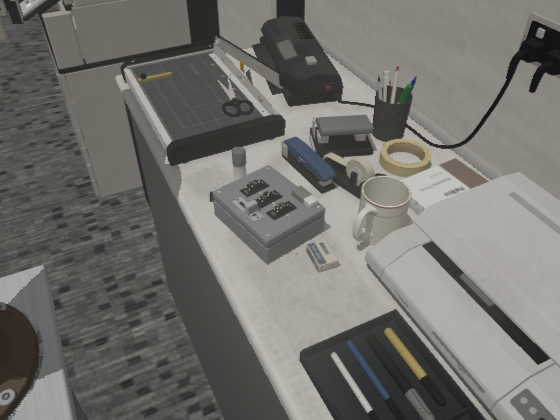

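View pics/c1.png

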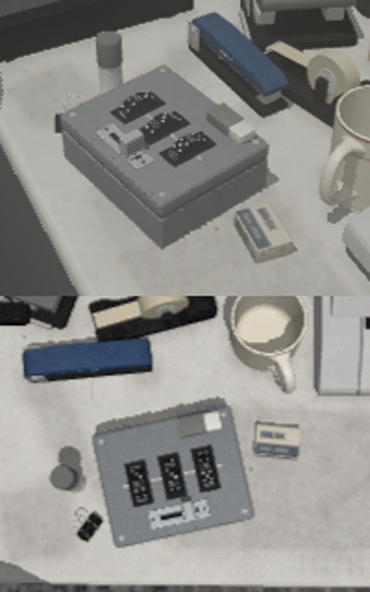

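```bash
cat >> h.py <<'E'
def tool(P,yaw,s=None):
    """pose delta from measured to TCP P, tool y along safe y, pointing down"""
    s=s or arm.observe(); A=R.from_rotvec(s["ee_rot"])
    y=np.array([-np.sin(yaw),np.cos(yaw),0]); z=np.array([0,0,-1.]); x=np.cross(y,z)
    T=R.from_matrix(np.c_[x,y,z])
    return A.inv().apply(np.array(P)-s["position"])*100,(A.inv()*T).as_rotvec(),T
E
python3 - <<'E'
from h import *
P=[.50,.085,.25]
print(tool(P,.25)[1]); print(arm.observe()["position"])
d,rv,T=tool(P,.25); print(d); s=arm.observe(); print(T.inv().apply(np.array(P)-s["position"])*100)
E
```

```text
[ 0.      0.     -0.5859]
[0.206  0.5901 0.2267]
[-44.4072 -37.9954  -2.3268]
[-15.9919 -56.2131  -2.3251]
```

Emit:
{"name": "carry_out", "arguments": {"claw": [0,0,0,0,0,0,0,0,0,0,0,0,0,0,0,0,0,0,0,0], "delta_pos": [[0,0,0],[0,0,0],[0,0,0],[0,0,0],[-1.07,-3.75,-0.155],[-1.07,-3.75,-0.155],[-1.07,-3.75,-0.155],[-1.07,-3.75,-0.155],[-1.07,-3.75,-0.155],[-1.07,-3.75,-0.155],[-1.07,-3.75,-0.155],[-1.07,-3.75,-0.155],[-1.07,-3.75,-0.155],[-1.07,-3.75,-0.155],[-1.07,-3.75,-0.155],[-1.07,-3.75,-0.155],[-1.07,-3.75,-0.155],[-1.07,-3.75,-0.155],[-1.07,-3.75,-0.155],[0,0,0]], "angular": [[0,0,-0.1465],[0,0,-0.1465],[0,0,-0.1465],[0,0,-0.1465],[0,0,0],[0,0,0],[0,0,0],[0,0,0],[0,0,0],[0,0,0],[0,0,0],[0,0,0],[0,0,0],[0,0,0],[0,0,0],[0,0,0],[0,0,0],[0,0,0],[0,0,0],[0,0,0]], "force": 20}}

```text
clock: 2.7
position: [0.5031, 0.0792, 0.2505]
ee_rot: [-0.38, 3.117, -0.004]
force: [-0.5, 0.8, 0.6]
width: 0.006
gripper_force: 0.0
```

Run:
```python
from h import *
s=arm.observe(); print(s)
Z={"wheel_left_slot":.058,"wheel_middle_slot":.058,"wheel_right_slot":.058,"bolt_tab":.0795,"key_safe":0,"eraser":.058}
for n in("wrist","top"):
    im=arm.get_image(n); save(im,n+"2.png"); print(n,np.array(im["T"]))
    for k,z in Z.items():
        for r in arm.place_of(k,im)[:2]: print(n,k,round(r["conf"],2),np.round(r["centre"],3),ray(im,r["centre"],z))
```

```text
{'clock': 2.7, 'joints': array([-0.4171,  0.2215,  0.1881,  1.8293, -0.0434,  1.0934,  1.5996]), 'dq': array([-0.0503, -0.0127, -0.0773,  0.0262, -0.0221,  0.0027, -0.0829]), 'joint_efforts': array([  0.7762, -47.4078,   2.1348, -31.4177,  -0.0057,   0.0378,
         1.3653]), 'position': array([0.5031, 0.0792, 0.2505]), 'ee_rot': array([-0.3795,  3.1167, -0.0036]), 'force': array([-0.4765,  0.7996,  0.5598]), 'ft_torque': array([0.0156, 0.0469, 0.0291]), 'gripper_force': 0.0, 'width': 0.006325910694545163}
wrist [[-0.2388  0.9246  0.2968  0.4214]
 [ 0.9711  0.2285  0.0694  0.0588]
 [-0.0036  0.3048 -0.9524  0.4085]
 [ 0.      0.      0.      1.    ]]
wrist wheel_left_slot 0.94 [0.563 0.494] [0.5213 0.1204 0.058 ]
wrist wheel_left_slot 0.18 [0.421 0.599] [0.5912 0.0491 0.058 ]
wrist wheel_middle_slot 0.6 [0.49 0.49] [0.5295 0.0782 0.058 ]
wrist wheel_right_slot 0.63 [0.432 0.493] [0.5394 0.0452 0.058 ]
wrist bolt_tab 0.74 [0.477 0.407] [0.4909 0.0617 0.0795]
wrist key_safe 0.96 [0.496 0.457] [0.5298 0.081  0.    ]
wrist eraser 0.93 [0.426 0.593] [0.5873 0.0512 0.058 ]
wrist eraser 0.75 [0.429 0.491] [0.5388 0.0432 0.058 ]
top [[ 0.008  -0.998   0.0629  0.4693]
 [-0.9995 -0.006   0.0322  0.0309]
 [-0.0317 -0.0631 -0.9975  1.0053]
 [ 0.      0.      0.      1.    ]]
top eraser 0.56 [0.51 0.42] [0.5938 0.0565 0.058 ]
top eraser 0.43 [0.592 0.441] [ 0.5759 -0.0381  0.058 ]
```

View pics/wrist2.png

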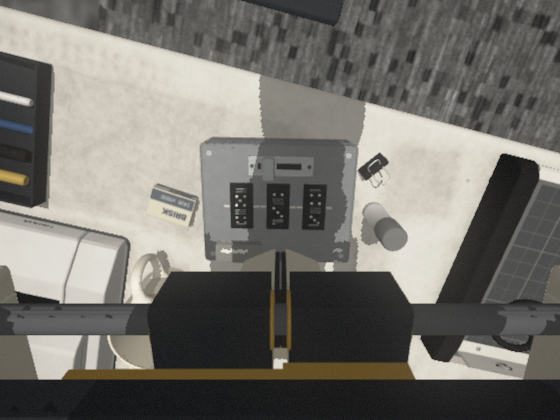

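```bash
cat >> h.py <<'E'
C0=np.array([.530,.081]); YAW=.25
def s2w(x,y,z,C=C0,yaw=YAW):
    c,s=np.cos(yaw),np.sin(yaw); return np.array([C[0]+c*x-s*y,C[1]+s*x+c*y,z])
def rect(im,z=.058,C=C0,yaw=YAW,xr=(-.075,.075),yr=(-.09,.09),k=3500):
    """picture up = safe +x, left = safe +y"""
    q=[(xr[1],yr[1]),(xr[1],yr[0]),(xr[0],yr[0]),(xr[0],yr[1])]
    src=np.float32([proj(im,s2w(a,b,z,C,yaw)) for a,b in q])
    W,H=int((yr[1]-yr[0])*k),int((xr[1]-xr[0])*k)
    return cv2.warpPerspective(im["frame"],cv2.getPerspectiveTransform(src,np.float32([(0,0),(W,0),(W,H),(0,H)])),(W,H),flags=cv2.INTER_CUBIC)
E
python3 - <<'E'
from h import *
im=arm.get_image("wrist")
a=rect(im); k=3500
def px(x,y): return int((.09-y)*k),int((.075-x)*k)
cv2.rectangle(a,px(.065,.08),px(-.065,-.08),(255,0,0),1)
for y in(.038,0,-.038): cv2.rectangle(a,px(.0196,y+.007),px(-.0196,y-.007),(0,255,0),1)
cv2.rectangle(a,px(-.032,-.0045),px(-.054,-.0155),(255,255,0),1)
cv2.imwrite("pics/r1.png",a[:,:,::-1])
E
```

```text
(no output)
```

View pics/r1.png

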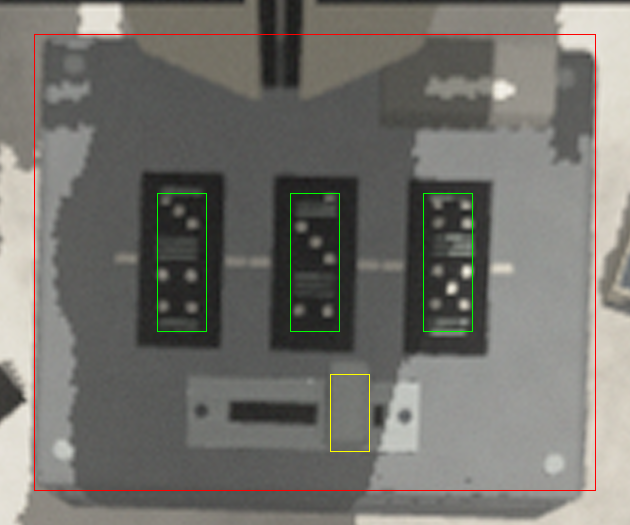

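```bash
sed -i 's/YAW=.25/YAW=.224/' h.py
python3 - <<'E'
from h import *
print(arm.observe()["position"])
d,rv,T=tool(s2w(.010,.038,.080),YAW); print(d,rv)
E
```

```text
[0.5007 0.0849 0.25  ]
[-3.8402  2.665  17.0018] [0.0001 0.0001 0.0263]
```

Emit:
{"name": "carry_out", "arguments": {"claw": [0,0,0,0,0,0,0,0], "delta_pos": [[-0.77,0.53,3.4],[-0.77,0.53,3.4],[-0.77,0.53,3.4],[-0.77,0.53,3.4],[-0.76,0.54,3.4],[0,0,0],[0,0,0],[0,0,0]], "angular": [[0,0,0],[0,0,0],[0,0,0],[0,0,0],[0,0,0],[0,0,0.026],[0,0,0],[0,0,0]]}}

```text
clock: 4.25
position: [0.5322, 0.1199, 0.0816]
ee_rot: [-0.35, 3.12, 0.0]
force: [0.3, 0.1, -0.1]
width: 0.006
gripper_force: 0.0
```

Run:
```python
from h import *
s=arm.observe();print(s["position"],s["force"],tool(s2w(.010,.038,.080),YAW)[:2])
im=arm.get_image("wrist"); save(im,"w3.png",(180,100,460,310),2.8)
```

```text
[0.5322 0.1199 0.0816] [ 0.2828  0.131  -0.1082] (array([0.0778, 0.0587, 0.1631]), array([-0.    ,  0.0021, -0.0003]))
```

View pics/w3.png

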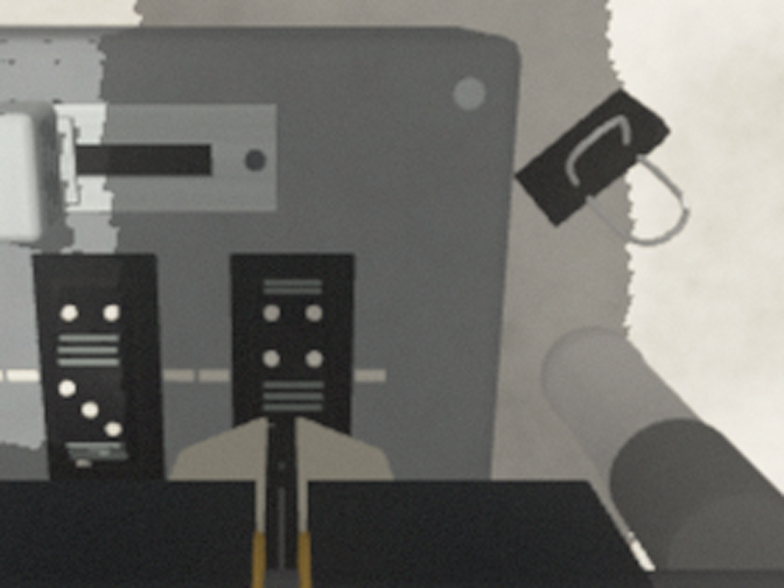

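Emit:
{"name": "carry_out", "arguments": {"claw": [0,0,0,0,0,0], "delta_pos": [[0,0,0.3],[0,0,0.3],[0,0,0.15],[0,0,0.15],[0,0,0],[0,0,0]], "angular": [[0,0,0],[0,0,0],[0,0,0],[0,0,0],[0,0,0],[0,0,0]]}}

```text
clock: 4.9
position: [0.5314, 0.1201, 0.0712]
ee_rot: [-0.351, 3.122, 0.0]
force: [-1.6, 0.2, 4.0]
width: 0.003
gripper_force: 1.7
```

Emit:
{"name": "carry_out", "arguments": {"claw": [0,0,0,0,0,0,0,0], "delta_pos": [[0,0,0.035],[0.3,0,0],[0.3,0,0],[0.3,0,0],[0.3,0,0],[0.3,0,0],[0.3,0,0],[0,0,0]], "angular": [[0,0,0],[0,0,0],[0,0,0],[0,0,0],[0,0,0],[0,0,0],[0,0,0],[0,0,0]]}}

```text
clock: 5.7
position: [0.5133, 0.116, 0.0707]
ee_rot: [0.351, -3.122, -0.0]
force: [0.2, 0.1, 4.4]
width: 0.006
gripper_force: 2.7
```

Run:
```python
from h import *
s=arm.observe();print(s["position"],s["force"])
im=arm.get_image("wrist"); save(im,"w4.png",(180,100,460,310),2)
```

```text
[0.5133 0.116  0.0707] [0.195  0.1026 4.364 ]
```

View pics/w4.png

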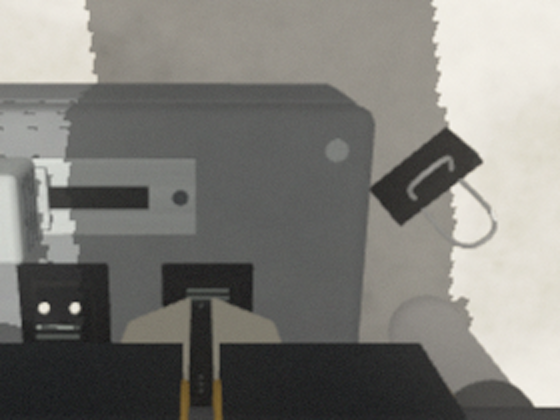

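Emit:
{"name": "carry_out", "arguments": {"claw": [0,0,0,0,0], "delta_pos": [[0,0,-0.5],[-1.0,0,-0.5],[-2,0,0],[-1,0,0],[0,0,0]], "angular": [[0,0,0],[0,0,0],[0,0,0],[0,0,0],[0,0,0]]}}

```text
clock: 6.25
position: [0.554, 0.1254, 0.0805]
ee_rot: [-0.351, 3.121, 0.0]
force: [0.1, 0.3, -0.1]
width: 0.007
gripper_force: 0.0
```

```bash
cat > m.py <<'E'
from h import *
K=5000; PH=np.arange(-.7,1.25,.01); YY=np.arange(-.007,.0071,.0002)
D={1:[(0,0)],2:[(-1,-1),(1,1)],3:[(-1,-1),(0,0),(1,1)],4:[(a,b) for a in(-1,1) for b in(-1,1)],
   5:[(0,0)]+[(a,b) for a in(-1,1) for b in(-1,1)],6:[(a,b) for a in(-1,0,1) for b in(-1,1)]}
def strip(im,yw,h,dx=0):
    M=np.zeros((len(PH),len(YY),2),np.float32)
    for i,p in enumerate(PH):
        for j,y in enumerate(YY):
            M[i,j]=proj(im,s2w(dx-.022*np.sin(p),yw+y,.058+h-.022+.022*np.cos(p)))
    g=cv2.cvtColor(im["frame"],cv2.COLOR_RGB2GRAY)
    return cv2.remap(g,M[...,0],M[...,1],cv2.INTER_CUBIC).astype(float)
def templ(th,pr=.0045/.022*1.0,py=.004,flip=1):
    P,Y=np.meshgrid(PH,YY,indexing="ij"); T=np.zeros_like(P)
    for n,ds in D.items():
        c=(n-1)*np.pi/3-th
        for a,b in ds: T=np.maximum(T,1/(1+np.exp((np.hypot((P-c-a*pr)*.022,Y-flip*b*py)-.0016)/.0003)))
    return T
def measure(im,yw,h,rng=(-.4,5.6),lo=-.7,hi=1.25,dys=(0,)):
    best=[]
    m=(PH>=lo)&(PH<=hi)
    for dy in dys:
        S=strip(im,yw+dy,h)
        S=(S-cv2.GaussianBlur(S,(0,0),30)) [m]; S/=S.std()
        for fl in(1,-1):
            for th in np.arange(rng[0],rng[1],.02):
                T=templ(th,flip=fl)[m]
                if T.std()<1e-3: continue
                best.append((np.corrcoef(S.ravel(),T.ravel())[0,1],round(th,3),dy,fl))
    return sorted(best)[::-1][:3]
E
python3 - <<'E'
from m import *
s=arm.observe();print(s["position"],tool(s2w(.010,.038,.080),YAW)[0])
im=arm.get_image("wrist"); import pickle; pickle.dump(im,open("im5.pkl","wb"))
a=[]
for n,yw in(("L",.038),("M",0),("R",-.038)):
    print(n,measure(im,yw,.0135,dys=(-.002,-.001,0,.001,.002)))
    a.append(cv2.resize(np.clip(strip(im,yw,.0135),0,255).astype(np.uint8)[::-1],(210,560)))
cv2.imwrite("pics/s5.png",np.hstack(a))
E
```

```text
[0.554  0.1254 0.0805] [2.3295 0.0093 0.0515]
L [(np.float64(0.5833763637286236), np.float64(1.7), 0.001, -1), (np.float64(0.5527852755514042), np.float64(1.68), 0.001, -1), (np.float64(0.541377906873836), np.float64(1.72), 0.001, -1)]
M [(np.float64(0.600333702024057), np.float64(2.14), 0.001, -1), (np.float64(0.5961037881876992), np.float64(2.16), 0.001, -1), (np.float64(0.5355683007246255), np.float64(2.12), 0.001, -1)]
R [(np.float64(0.7158386963495887), np.float64(3.72), 0.001, 1), (np.float64(0.7158386963495887), np.float64(3.72), 0.001, -1), (np.float64(0.7068926719946822), np.float64(3.74), 0.001, 1)]
```

View pics/s5.png

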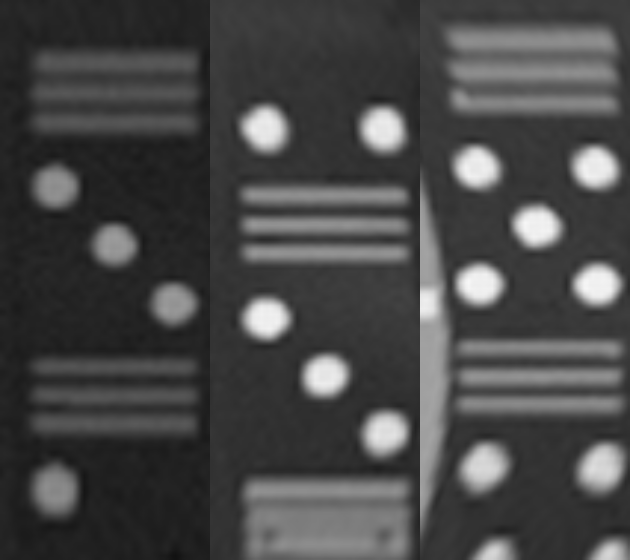

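Emit:
{"name": "carry_out", "arguments": {"claw": [0,0,0,0,0,0,0,0,0,0,0,0,0,0,0], "delta_pos": [[1.3,0,0],[1.2,0,0],[0,0,0.4],[0,0,0.3],[0,0,0.2],[0,0,0.1],[0,0,0],[0.3,0,0],[0.3,0,0],[0.3,0,0],[0.3,0,0],[0.2,0,0],[0,0,0],[0,0,-0.5],[-1,0,-0.5]], "angular": [[0,0,0],[0,0,0],[0,0,0],[0,0,0],[0,0,0],[0,0,0],[0,0,0],[0,0,0],[0,0,0],[0,0,0],[0,0,0],[0,0,0],[0,0,0],[0,0,0],[0,0,0]]}}

```text
clock: 7.8
position: [0.5227, 0.118, 0.0803]
ee_rot: [0.351, -3.119, 0.001]
force: [0.8, 0.3, -0.5]
width: 0.008
gripper_force: 0.0
```

Emit:
{"name": "carry_out", "arguments": {"claw": [0,0,0], "delta_pos": [[-2,0,0],[-1,0,0],[0,0,0]], "angular": [[0,0,0],[0,0,0],[0,0,0]]}}

```text
clock: 8.1
position: [0.555, 0.1255, 0.0805]
ee_rot: [-0.351, 3.121, -0.0]
force: [0.4, 0.5, 0.1]
width: 0.001
gripper_force: 0.0
```

```bash
python3 - <<'E'
import re
t=open("m.py").read()
t=t.replace("    return T\n","        for k in(-.1,0,.1): T=np.maximum(T,.5*((abs(P-c-np.pi/6-k)<.022)&(abs(Y)<.0058)))\n    return T\n",1).replace("for fl in(1,-1)","for fl in(-1,)").replace(".5,5.6",".5,5.6")
t+='''
def marks(im):
    g=cv2.cvtColor(rect(im,xr=(-.012,.012),yr=(-.07,.07)),cv2.COLOR_RGB2GRAY).astype(float); o={}
    for y in(.056,.019,-.019,-.056):
        j=int((.07-y)*3500); c=np.median(g[:,j-8:j+8],1); c=np.clip(c-np.median(c)-5,0,None); o[y]=(.012-(c*np.arange(len(c))).sum()/max(c.sum(),1e-9)/3500)*1e3
    return o
H={"L":.0139,"M":.0125,"R":.0125}; YW={"L":.038,"M":0,"R":-.038}
def report(ks="LMR",**k):
    im=arm.get_image("wrist"); print("marks mm",{a:round(b,2) for a,b in marks(im).items()})
    for n in ks: print(n,[tuple(np.round(q,3)) for q in measure(im,YW[n],H[n],dys=(0,.001,.002),**k)[:2]])
    return im
'''
open("m.py","w").write(t)
E
python3 - <<'E'
from m import *
s=arm.observe();print(s["position"],tool(s2w(.010,.038,.080),YAW)[0],s["force"])
report()
E
```

```text
[0.555  0.1255 0.0805] [2.4274 0.0166 0.0496] [0.3558 0.5247 0.0582]
marks mm {0.056: np.float64(-0.25), 0.019: np.float64(-0.25), -0.019: np.float64(-0.26), -0.056: np.float64(-0.41)}
L [(np.float64(0.809), np.float64(1.04), np.float64(0.001), np.float64(-1.0)), (np.float64(0.781), np.float64(1.02), np.float64(0.001), np.float64(-1.0))]
M [(np.float64(0.733), np.float64(2.16), np.float64(0.0), np.float64(-1.0)), (np.float64(0.725), np.float64(2.16), np.float64(0.001), np.float64(-1.0))]
R [(np.float64(0.786), np.float64(3.74), np.float64(0.001), np.float64(-1.0)), (np.float64(0.73), np.float64(3.74), np.float64(0.0), np.float64(-1.0))]
```

Emit:
{"name": "carry_out", "arguments": {"claw": [0,0,0,0,0,0,0,0,0], "delta_pos": [[0,-1.9,0],[0,-1.9,0],[2.2,0,0],[2.2,0,0],[0,0,0.4],[0,0,0.2],[0,0,0.1],[0,0,0.1],[0,0,0]], "angular": [[0,0,0],[0,0,0],[0,0,0],[0,0,0],[0,0,0],[0,0,0],[0,0,0],[0,0,0],[0,0,0]]}}

```text
clock: 9.05
position: [0.5196, 0.0786, 0.0725]
ee_rot: [-0.352, 3.122, 0.0]
force: [0.0, -0.2, -0.6]
width: 0.008
gripper_force: 0.0
```

Emit:
{"name": "carry_out", "arguments": {"claw": [0,0,0,0], "delta_pos": [[0,0,0.1],[0,0,0.1],[0,0,0],[0,0,0]], "angular": [[0,0,0],[0,0,0],[0,0,0],[0,0,0]]}}

```text
clock: 9.45
position: [0.5194, 0.0784, 0.0707]
ee_rot: [-0.351, 3.122, 0.0]
force: [0.3, -0.5, 1.2]
width: 0.006
gripper_force: 0.1
```

Emit:
{"name": "carry_out", "arguments": {"claw": [0,0,0], "delta_pos": [[0,0,0.08],[0,0,0],[0,0,0]], "angular": [[0,0,0],[0,0,0],[0,0,0]]}}

```text
clock: 9.75
position: [0.5194, 0.0784, 0.07]
ee_rot: [-0.351, 3.122, 0.0]
force: [-0.9, 0.3, 3.0]
width: 0.004
gripper_force: 1.4
```

Add a little more, then stroke away 21 mm, lift, look after a second stroke.

Emit:
{"name": "carry_out", "arguments": {"claw": [0,0,0,0,0,0,0,0,0,0], "delta_pos": [[0,0,0.04],[0,0,0],[-0.3,0,0],[-0.3,0,0],[-0.3,0,0],[-0.3,0,0],[-0.3,0,0],[-0.3,0,0],[-0.2,0,0],[0,0,0]], "angular": [[0,0,0],[0,0,0],[0,0,0],[0,0,0],[0,0,0],[0,0,0],[0,0,0],[0,0,0],[0,0,0],[0,0,0]]}}

```text
clock: 10.75
position: [0.5392, 0.0829, 0.0696]
ee_rot: [-0.351, 3.122, 0.0]
force: [-0.5, 0.5, 5.3]
width: 0.005
gripper_force: 3.0
```

Emit:
{"name": "carry_out", "arguments": {"claw": [0,0,0,0], "delta_pos": [[0,0,-0.5],[-1.2,0,-0.5],[-1.2,0,0],[0,0,0]], "angular": [[0,0,0],[0,0,0],[0,0,0],[0,0,0]]}}

```text
clock: 11.15
position: [0.5639, 0.0887, 0.0795]
ee_rot: [-0.352, 3.12, 0.0]
force: [0.3, -0.5, 0.0]
width: 0.007
gripper_force: 0.0
```

```bash
sed -i 's/"M":.0125/"M":.0129/' m.py
python3 - <<'E'
from m import *
s=arm.observe();print(s["position"],tool(s2w(-.010,0,.080),YAW)[0],s["force"])
report()
E
```

```text
[0.5639 0.0887 0.0795] [ 4.4752  0.0036 -0.0593] [ 0.3003 -0.4566  0.0472]
marks mm {0.056: np.float64(-0.19), 0.019: np.float64(-0.24), -0.019: np.float64(-0.31), -0.056: np.float64(-0.37)}
L [(np.float64(0.811), np.float64(1.04), np.float64(0.001), np.float64(-1.0)), (np.float64(0.779), np.float64(1.02), np.float64(0.001), np.float64(-1.0))]
M [(np.float64(0.832), np.float64(3.08), np.float64(0.001), np.float64(-1.0)), (np.float64(0.76), np.float64(3.08), np.float64(0.0), np.float64(-1.0))]
R [(np.float64(0.819), np.float64(3.74), np.float64(0.001), np.float64(-1.0)), (np.float64(0.78), np.float64(3.74), np.float64(0.0), np.float64(-1.0))]
```

Emit:
{"name": "carry_out", "arguments": {"claw": [0,0,0,0,0,0,0,0,0,0,0,0,0], "delta_pos": [[2.2,0,0],[2.27,0,0],[0,0,0.5],[0,0,0.3],[0,0,0.2],[0,0,0],[-0.3,0,0],[-0.3,0,0],[-0.3,0,0],[-0.3,0,0],[-0.3,0,0],[-0.1,0,0],[0,0,0]], "angular": [[0,0,0],[0,0,0],[0,0,0],[0,0,0],[0,0,0],[0,0,0],[0,0,0],[0,0,0],[0,0,0],[0,0,0],[0,0,0],[0,0,0],[0,0,0]]}}

```text
clock: 12.5
position: [0.5354, 0.0821, 0.0697]
ee_rot: [-0.351, 3.121, 0.0]
force: [-0.8, -0.4, 4.9]
width: 0.006
gripper_force: 2.7
```

Emit:
{"name": "carry_out", "arguments": {"claw": [0,0,0,0,0,0,0,0,0,0,0,0], "delta_pos": [[0,0,-0.5],[1.0,0,0],[0,0,0.3],[0,0,0.2],[0,0,0],[-0.25,0,0],[-0.25,0,0],[-0.25,0,0],[0,0,0],[0,0,-0.5],[-1.5,0,-0.5],[-1.5,0,0]], "angular": [[0,0,0],[0,0,0],[0,0,0],[0,0,0],[0,0,0],[0,0,0],[0,0,0],[0,0,0],[0,0,0],[0,0,0],[0,0,0],[0,0,0]]}}

```text
clock: 13.7
position: [0.5615, 0.088, 0.0801]
ee_rot: [-0.351, 3.121, 0.0]
force: [0.6, 0.4, -0.2]
width: 0.003
gripper_force: 0.0
```

Emit:
{"name": "carry_out", "arguments": {"claw": [0,0], "delta_pos": [[0,0,0],[0,0,0]], "angular": [[0,0,0],[0,0,0]]}}

```text
clock: 13.9
position: [0.5605, 0.0878, 0.0791]
ee_rot: [0.351, -3.121, 0.0]
force: [-1.1, -0.2, -1.2]
width: 0.006
gripper_force: 0.0
```

Run:
```python
from m import *
s=arm.observe();print(s["position"],tool(s2w(-.010,0,.080),YAW)[0],s["force"])
report()
```

```text
[0.5605 0.0878 0.0791] [ 4.1271  0.0175 -0.0848] [-1.1232 -0.1883 -1.2085]
marks mm {0.056: np.float64(-0.14), 0.019: np.float64(-0.18), -0.019: np.float64(-0.32), -0.056: np.float64(-0.36)}
L [(np.float64(0.815), np.float64(1.04), np.float64(0.001), np.float64(-1.0)), (np.float64(0.783), np.float64(1.02), np.float64(0.001), np.float64(-1.0))]
M [(np.float64(0.631), np.float64(4.3), np.float64(0.001), np.float64(-1.0)), (np.float64(0.602), np.float64(2.2), np.float64(0.001), np.float64(-1.0))]
R [(np.float64(0.821), np.float64(3.74), np.float64(0.001), np.float64(-1.0)), (np.float64(0.783), np.float64(3.74), np.float64(0.0), np.float64(-1.0))]
```

Run:
```python
from m import *
im=report("M",hi=.4,lo=-.6)
S=cv2.resize(np.clip(strip(im,.001,H["M"]),0,255).astype(np.uint8)[::-1],(210,560))
T=cv2.resize((templ(4.2,flip=-1)*255).astype(np.uint8)[::-1],(210,560))
S2=cv2.resize(np.clip(strip(im,.039,H["L"]),0,255).astype(np.uint8)[::-1],(210,560))
cv2.line(S,(0,359),(209,359),255,1);cv2.line(S2,(0,359),(209,359),255,1)
cv2.imwrite("pics/s6.png",np.hstack([S,T,S2]))
```

```text
marks mm {0.056: np.float64(-0.18), 0.019: np.float64(-0.23), -0.019: np.float64(-0.29), -0.056: np.float64(-0.36)}
M [(np.float64(0.845), np.float64(4.3), np.float64(0.001), np.float64(-1.0)), (np.float64(0.787), np.float64(4.28), np.float64(0.001), np.float64(-1.0))]
```

View pics/s6.png

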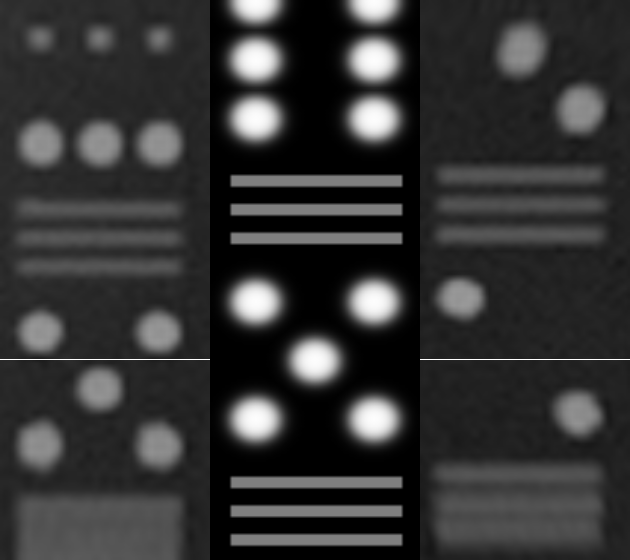

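Emit:
{"name": "carry_out", "arguments": {"claw": [0,0,0,0,0,0,0,0,0,0,0,0,0,0,0], "delta_pos": [[1.5,0,0],[1.5,0,0],[0,0,0.5],[0,0,0.3],[0,0,0.2],[0,0,0],[0.13,0,0],[0.13,0,0],[0,0,0],[0,0,-0.4],[0,0,-0.4],[0,0,-0.2],[-1.5,0,0],[-1.5,0,0],[0,0,0]], "angular": [[0,0,0],[0,0,0],[0,0,0],[0,0,0],[0,0,0],[0,0,0],[0,0,0],[0,0,0],[0,0,0],[0,0,0],[0,0,0],[0,0,0],[0,0,0],[0,0,0],[0,0,0]]}}

```text
clock: 15.5
position: [0.56, 0.0878, 0.0795]
ee_rot: [-0.352, 3.121, 0.0]
force: [-1.3, -0.6, -0.4]
width: 0.007
gripper_force: 0.0
```

Run:
```python
from m import *
report("M",hi=.4,lo=-.6);report("R")
s=arm.observe();print(s["position"],tool(s2w(.010,-.038,.080),YAW)[0],s["force"])
```

```text
marks mm {0.056: np.float64(-0.14), 0.019: np.float64(-0.28), -0.019: np.float64(-0.27), -0.056: np.float64(-0.37)}
M [(np.float64(0.825), np.float64(4.24), np.float64(0.001), np.float64(-1.0)), (np.float64(0.823), np.float64(4.22), np.float64(0.001), np.float64(-1.0))]
marks mm {0.056: np.float64(-0.16), 0.019: np.float64(-0.2), -0.019: np.float64(-0.26), -0.056: np.float64(-0.35)}
R [(np.float64(0.815), np.float64(3.74), np.float64(0.001), np.float64(-1.0)), (np.float64(0.778), np.float64(3.74), np.float64(0.0), np.float64(-1.0))]
[0.5579 0.0872 0.0792] [ 1.8591 -3.7848 -0.0801] [-0.2529 -1.0017 -0.8492]
```

Emit:
{"name": "carry_out", "arguments": {"claw": [0,0,0,0,0,0,0,0,0,0,0,0,0,0,0,0], "delta_pos": [[1.4,0,0],[1.4,0,0],[0,0,0],[0,0,0.5],[0,0,0.3],[0,0,0.2],[0,0,0],[0.11,0,0],[0.12,0,0],[0,0,0],[0,0,-0.4],[0,0,-0.4],[0,0,-0.2],[-1.5,0,0],[-1.5,0,0],[0,0,0]], "angular": [[0,0,0],[0,0,0],[0,0,0],[0,0,0],[0,0,0],[0,0,0],[0,0,0],[0,0,0],[0,0,0],[0,0,0],[0,0,0],[0,0,0],[0,0,0],[0,0,0],[0,0,0],[0,0,0]]}}

```text
clock: 17.2
position: [0.5597, 0.0877, 0.0796]
ee_rot: [-0.352, 3.12, 0.0]
force: [0.0, 0.3, -1.1]
width: 0.005
gripper_force: 0.0
```

Run:
```python
from m import *
report("M",hi=.4,lo=-.6,rng=(4,4.5))
s=arm.observe();print(s["position"],tool(s2w(.010,-.038,.080),YAW)[0],s["force"])
```

```text
marks mm {0.056: np.float64(-0.16), 0.019: np.float64(-0.18), -0.019: np.float64(-0.29), -0.056: np.float64(-0.29)}
M [(np.float64(0.833), np.float64(4.14), np.float64(0.001), np.float64(-1.0)), (np.float64(0.804), np.float64(4.16), np.float64(0.001), np.float64(-1.0))]
[0.5584 0.0873 0.0793] [ 1.9117 -3.7842 -0.0722] [ 0.2811 -0.2934  0.0249]
```

Emit:
{"name": "carry_out", "arguments": {"claw": [0,0,0,0,0,0,0,0,0], "delta_pos": [[1.91,0,0],[0,-1.9,0],[0,-1.88,0],[0,0,0.3],[0,0,0.2],[0,0,0.1],[0,0,0.1],[0,0,0.1],[0,0,0]], "angular": [[0,0,0],[0,0,0],[0,0,0],[0,0,0],[0,0,0],[0,0,0],[0,0,0],[0,0,0],[0,0,0]]}}

```text
clock: 18.15
position: [0.5478, 0.0466, 0.0713]
ee_rot: [0.352, -3.122, -0.0]
force: [0.2, 0.7, -0.2]
width: 0.006
gripper_force: 0.0
```

Emit:
{"name": "carry_out", "arguments": {"claw": [0,0,0,0], "delta_pos": [[0,0,0.1],[0,0,0.1],[0,0,0],[0,0,0]], "angular": [[0,0,0],[0,0,0],[0,0,0],[0,0,0]]}}

```text
clock: 18.55
position: [0.5481, 0.0463, 0.0697]
ee_rot: [-0.351, 3.122, 0.0]
force: [-0.1, 1.0, 3.0]
width: 0.005
gripper_force: 1.9
```

Emit:
{"name": "carry_out", "arguments": {"claw": [0,0,0,0,0,0,0,0,0], "delta_pos": [[0,0,0.05],[0,0,0],[0.3,0,0],[0.3,0,0],[0.3,0,0],[0.3,0,0],[0.3,0,0],[0.3,0,0],[0,0,0]], "angular": [[0,0,0],[0,0,0],[0,0,0],[0,0,0],[0,0,0],[0,0,0],[0,0,0],[0,0,0],[0,0,0]]}}

```text
clock: 19.45
position: [0.5306, 0.0423, 0.0693]
ee_rot: [-0.351, 3.121, 0.0]
force: [-0.7, 1.2, 5.9]
width: 0.005
gripper_force: 2.8
```

Emit:
{"name": "carry_out", "arguments": {"claw": [0,0,0,0,0,0], "delta_pos": [[0,0,-0.5],[0,0,-0.3],[0,0,-0.2],[-1.9,0,0],[-1.9,0,0],[0,0,0]], "angular": [[0,0,0],[0,0,0],[0,0,0],[0,0,0],[0,0,0],[0,0,0]]}}

```text
clock: 20.05
position: [0.5695, 0.0512, 0.079]
ee_rot: [-0.352, 3.12, 0.0]
force: [-0.5, 1.5, -0.0]
width: 0.004
gripper_force: 0.0
```

Run:
```python
from m import *
report("R"); report("M",hi=.4,lo=-.6,rng=(4,4.5))
s=arm.observe();print(s["position"],tool(s2w(.010,-.038,.080),YAW)[0],s["force"])
```

```text
marks mm {0.056: np.float64(-0.08), 0.019: np.float64(-0.23), -0.019: np.float64(-0.24), -0.056: np.float64(-0.36)}
R [(np.float64(0.831), np.float64(2.92), np.float64(0.001), np.float64(-1.0)), (np.float64(0.77), np.float64(2.92), np.float64(0.0), np.float64(-1.0))]
marks mm {0.056: np.float64(-0.07), 0.019: np.float64(-0.19), -0.019: np.float64(-0.24), -0.056: np.float64(-0.33)}
M [(np.float64(0.828), np.float64(4.14), np.float64(0.001), np.float64(-1.0)), (np.float64(0.816), np.float64(4.16), np.float64(0.001), np.float64(-1.0))]
[0.5669 0.0504 0.0786] [ 1.9222  0.0062 -0.1383] [-0.0504  0.5746 -1.1801]
```

Emit:
{"name": "carry_out", "arguments": {"claw": [0,0,0,0,0,0,0,0,0,0,0,0,0,0], "delta_pos": [[1.0,0,0],[0.9,0,0],[0,0,0],[0,0,0.5],[0,0,0.3],[0,0,0.2],[0,0,0],[0.3,0,0],[0.3,0,0],[0.3,0,0],[0.3,0,0],[0.3,0,0],[0.34,0,0],[0,0,0]], "angular": [[0,0,0],[0,0,0],[0,0,0],[0,0,0],[0,0,0],[0,0,0],[0,0,0],[0,0,0],[0,0,0],[0,0,0],[0,0,0],[0,0,0],[0,0,0],[0,0,0]]}}

```text
clock: 21.55
position: [0.5314, 0.0424, 0.0693]
ee_rot: [-0.351, 3.121, 0.0]
force: [-0.1, 0.9, 6.1]
width: 0.004
gripper_force: 2.8
```

Emit:
{"name": "carry_out", "arguments": {"claw": [0,0,0,0,0,0], "delta_pos": [[0,0,-0.5],[0,0,-0.3],[0,0,-0.2],[-1.9,0,0],[-1.9,0,0],[0,0,0]], "angular": [[0,0,0],[0,0,0],[0,0,0],[0,0,0],[0,0,0],[0,0,0]]}}

```text
clock: 22.15
position: [0.5701, 0.0514, 0.079]
ee_rot: [-0.352, 3.12, 0.0]
force: [-0.4, 0.8, -0.4]
width: 0.005
gripper_force: 0.0
```

Run:
```python
from m import *
report("LR"); report("M",hi=.4,lo=-.6,rng=(4,4.5))
s=arm.observe();print(s["position"],tool(s2w(.010,-.038,.080),YAW)[0],s["force"])
```

```text
marks mm {0.056: np.float64(-0.15), 0.019: np.float64(-0.17), -0.019: np.float64(-0.3), -0.056: np.float64(-0.24)}
L [(np.float64(0.742), np.float64(1.04), np.float64(0.0), np.float64(-1.0)), (np.float64(0.738), np.float64(1.04), np.float64(0.001), np.float64(-1.0))]
R [(np.float64(0.77), np.float64(2.08), np.float64(0.001), np.float64(-1.0)), (np.float64(0.763), np.float64(2.1), np.float64(0.001), np.float64(-1.0))]
marks mm {0.056: np.float64(-0.11), 0.019: np.float64(-0.14), -0.019: np.float64(-0.29), -0.056: np.float64(-0.34)}
M [(np.float64(0.816), np.float64(4.14), np.float64(0.001), np.float64(-1.0)), (np.float64(0.799), np.float64(4.16), np.float64(0.001), np.float64(-1.0))]
[0.5675 0.0506 0.0785] [ 1.9809 -0.0034 -0.1435] [-0.3973  0.3852  0.0842]
```

Emit:
{"name": "carry_out", "arguments": {"claw": [0,0,0,0,0,0,0,0,0,0], "delta_pos": [[0,0,-1.6],[2.4,-0.3,0],[2.4,-0.3,0],[2.5,-0.1,0],[0,0,0],[0,0,1],[0,0,1],[0,0,0.75],[0,0,0],[0,0,0]], "angular": [[0,0,0],[0,0,0],[0,0,0],[0,0,0],[0,0,0],[0,0,0],[0,0,0],[0,0,0],[0,0,0],[0,0,0]]}}

```text
clock: 23.25
position: [0.4984, 0.0277, 0.0669]
ee_rot: [0.351, -3.121, 0.0]
force: [0.1, -1.3, 0.2]
width: 0.005
gripper_force: 0.0
```

Run:
```python
from m import *
s=arm.observe();print(s["position"],tool(s2w(-.043,-.010,.067),YAW)[0],s["force"])
im=arm.get_image("wrist"); save(im,"w7.png",(180,100,460,310),2)
```

```text
[0.4984 0.0277 0.0669] [ 0.0368  3.499  -0.012 ] [ 0.1498 -1.2798  0.2354]
```

View pics/w7.png

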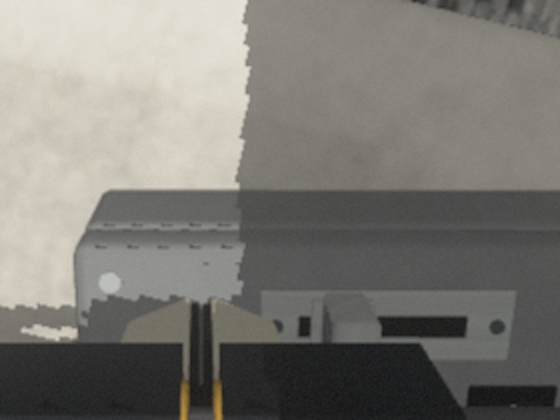

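Emit:
{"name": "carry_out", "arguments": {"claw": [0,0,0,0,0,0,0], "delta_pos": [[0,0.4,0],[0,0.3,0],[0,0.2,0],[0,0.2,0],[0,0.2,0],[0,0.2,0],[0,0,0]], "angular": [[0,0,0],[0,0,0],[0,0,0],[0,0,0],[0,0,0],[0,0,0],[0,0,0]]}}

```text
clock: 24.0
position: [0.4951, 0.0425, 0.0675]
ee_rot: [-0.352, 3.122, -0.0]
force: [0.5, 0.4, -0.2]
width: 0.003
gripper_force: 0.1
```

Emit:
{"name": "carry_out", "arguments": {"claw": [0,0,0,0,0,0], "delta_pos": [[0,0.15,0],[0,0.15,0],[0,0.15,0],[0,0.15,0],[0,0,0],[0,0,0]], "angular": [[0,0,0],[0,0,0],[0,0,0],[0,0,0],[0,0,0],[0,0,0]]}}

```text
clock: 24.6
position: [0.4938, 0.0483, 0.0674]
ee_rot: [-0.352, 3.122, 0.0]
force: [0.5, -0.4, -0.3]
width: 0.005
gripper_force: 0.6
```

Emit:
{"name": "carry_out", "arguments": {"claw": [0,0,0,0,0], "delta_pos": [[0,0.15,0],[0,0.15,0],[0,0.15,0],[0,0,0],[0,0,0]], "angular": [[0,0,0],[0,0,0],[0,0,0],[0,0,0],[0,0,0]]}}

```text
clock: 25.1
position: [0.4927, 0.0528, 0.0674]
ee_rot: [0.352, -3.122, -0.0]
force: [0.7, -1.3, 1.1]
width: 0.007
gripper_force: 0.5
```

Run:
```python
from m import *
s=arm.observe();print(s["position"],tool(s2w(-.043,-.010,.067),YAW)[0],s["force"])
im=arm.get_image("wrist"); save(im,"w8.png",(180,200,460,310),2.5)
```

```text
[0.4927 0.0528 0.0674] [0.0401 0.9177 0.0424] [ 0.7239 -1.2818  1.1422]
```

View pics/w8.png

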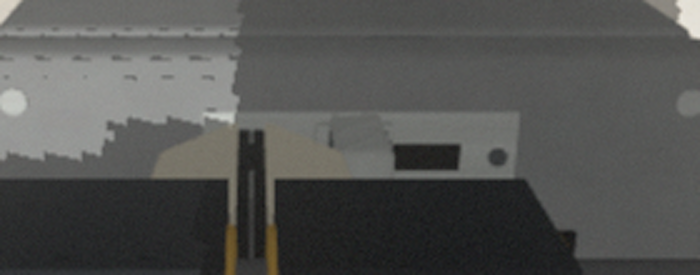

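Emit:
{"name": "carry_out", "arguments": {"claw": [0,0,0,0,0,0,0], "delta_pos": [[0,0.15,0],[0,0.15,0],[0,0.15,0],[0,0.15,0],[0,0.1,0],[0,0,0],[0,0,0]], "angular": [[0,0,0],[0,0,0],[0,0,0],[0,0,0],[0,0,0],[0,0,0],[0,0,0]]}}

```text
clock: 25.85
position: [0.4912, 0.0596, 0.0674]
ee_rot: [-0.352, 3.122, 0.0]
force: [1.0, -1.7, 0.4]
width: 0.005
gripper_force: 0.5
```

Run:
```python
from m import *
s=arm.observe();print(tool(s2w(-.043,-.010,.067),YAW)[0],s["force"])
for n in("top","scene","wrist"):
    im=arm.get_image(n)
    for r in arm.place_of("bolt_tab",im)[:2]:
        p=ray(im,r["centre"],.0795)[:2]-C0; c,q=np.cos(YAW),np.sin(YAW); print(n,r["conf"],c*p[0]+q*p[1],-q*p[0]+c*p[1])
```

```text
[0.0433 0.223  0.0435] [ 1.0105 -1.662   0.3529]
scene 0.37 -0.04478300084355228 0.0063142059763915785
wrist 0.72 -0.04467240826238109 0.007845961831586205
```

Emit:
{"name": "carry_out", "arguments": {"claw": [0,0,0,0,0], "delta_pos": [[0,0.1,0],[0,0.1,0],[0,0.06,0],[0,0,0],[0,0,0]], "angular": [[0,0,0],[0,0,0],[0,0,0],[0,0,0],[0,0,0]]}}

```text
clock: 26.65
position: [0.4907, 0.0619, 0.0674]
ee_rot: [-0.351, 3.122, 0.0]
force: [1.5, -1.8, 0.3]
width: 0.005
gripper_force: 0.8
```

Emit:
{"name": "carry_out", "arguments": {"claw": [0,0,0,0], "delta_pos": [[0,0.04,0],[0,0.04,0],[0,0,0],[0,0,0]], "angular": [[0,0,0],[0,0,0],[0,0,0],[0,0,0]]}}

```text
clock: 27.05
position: [0.4905, 0.0627, 0.0674]
ee_rot: [-0.351, 3.122, 0.0]
force: [0.6, -1.6, 0.7]
width: 0.0
gripper_force: 0.8
```

Run:
```python
from m import *
s=arm.observe();print(tool(s2w(-.043,-.010,.067),YAW)[0],s["force"])
for n in("top","scene","wrist"):
    im=arm.get_image(n)
    for r in arm.place_of("bolt_tab",im)[:2]:
        p=ray(im,r["centre"],.0795)[:2]-C0; c,q=np.cos(YAW),np.sin(YAW); print(n,r["conf"],c*p[0]+q*p[1],-q*p[0]+c*p[1])
```

```text
[ 0.0412 -0.0963  0.0439] [ 0.5994 -1.5684  0.653 ]
top 0.61 -0.030757990407762587 0.09882637626820848
scene 0.53 -0.03938571408737177 0.012588045562521983
scene 0.19 -0.08349448580812811 0.029528391803254526
wrist 0.82 -0.04132929009182566 0.011648498070342675
```

Emit:
{"name": "carry_out", "arguments": {"claw": [0,0,0,0], "delta_pos": [[0,0.04,0],[0,0.04,0],[0,0,0],[0,0,0]], "angular": [[0,0,0],[0,0,0],[0,0,0],[0,0,0]]}}

```text
clock: 27.75
position: [0.4903, 0.0635, 0.0674]
ee_rot: [-0.351, 3.122, 0.0]
force: [1.5, -1.7, 1.3]
width: 0.001
gripper_force: 0.8
```

Emit:
{"name": "carry_out", "arguments": {"claw": [0,0,0,0], "delta_pos": [[0,0.03,0],[0,0.03,0],[0,0,0],[0,0,0]], "angular": [[0,0,0],[0,0,0],[0,0,0],[0,0,0]]}}

```text
clock: 28.15
position: [0.4902, 0.0641, 0.0674]
ee_rot: [-0.351, 3.122, 0.0]
force: [0.4, -2.1, 1.3]
width: 0.005
gripper_force: 0.9
```

Emit:
{"name": "carry_out", "arguments": {"claw": [0,0,0,0,0], "delta_pos": [[0,0.04,0],[0,0.03,0],[0,0.03,0],[0,0,0],[0,0,0]], "angular": [[0,0,0],[0,0,0],[0,0,0],[0,0,0],[0,0,0]]}}

```text
clock: 28.65
position: [0.4901, 0.0644, 0.0675]
ee_rot: [-0.35, 3.122, -0.001]
force: [1.6, -4.1, 1.3]
width: 0.001
gripper_force: 2.1
```

Run:
```python
from m import *
s=arm.observe();print(tool(s2w(-.043,-.010,.067),YAW)[0],s["force"])
for n in("scene","wrist"):
    im=arm.get_image(n)
    for r in arm.place_of("bolt_tab",im)[:1]:
        p=ray(im,r["centre"],.0795)[:2]-C0; c,q=np.cos(YAW),np.sin(YAW); print(n,r["conf"],c*p[0]+q*p[1],-q*p[0]+c*p[1])
```

```text
[ 0.0414 -0.2651  0.0461] [ 1.5653 -4.133   1.292 ]
scene 0.66 -0.08187499199318837 0.033456793710066615
wrist 0.6 -0.04274473074180059 0.01115991940970492
```

Emit:
{"name": "carry_out", "arguments": {"claw": [0,0,0,0,0,0,0,0,0,0], "delta_pos": [[0,-0.3,0],[0,-0.7,0],[0,-1,0],[0,0,-1.5],[0,0,-1.5],[-2.5,0,-1],[-2.5,0,-1],[-2.5,0,0],[0,0,0],[0,0,0]], "angular": [[0,0,0],[0,0,0],[0,0,0],[0,0,0],[0,0,0],[0,0,0],[0,0,0],[0,0,0],[0,0,0],[0,0,0]]}}

```text
clock: 29.85
position: [0.5673, 0.0616, 0.117]
ee_rot: [0.351, -3.121, 0.0]
force: [-0.2, -0.8, -0.2]
width: 0.004
gripper_force: 0.0
```

Run:
```python
from m import *
im=report("LMR",hi=.4,lo=-.6)
print(arm.observe()["position"],arm.observe()["force"])
for r in arm.place_of("bolt_tab",im)[:1]:
    p=ray(im,r["centre"],.0795)[:2]-C0; c,q=np.cos(YAW),np.sin(YAW); print(r["conf"],c*p[0]+q*p[1],-q*p[0]+c*p[1])
save(im,"w9.png",(150,100,430,310),2.5)
```

```text
marks mm {0.056: np.float64(-0.12), 0.019: np.float64(-0.26), -0.019: np.float64(-0.3), -0.056: np.float64(-0.38)}
L [(np.float64(0.788), np.float64(1.04), np.float64(0.001), np.float64(-1.0)), (np.float64(0.782), np.float64(1.04), np.float64(0.0), np.float64(-1.0))]
M [(np.float64(0.817), np.float64(4.14), np.float64(0.001), np.float64(-1.0)), (np.float64(0.81), np.float64(4.16), np.float64(0.001), np.float64(-1.0))]
R [(np.float64(0.825), np.float64(2.1), np.float64(0.001), np.float64(-1.0)), (np.float64(0.793), np.float64(2.1), np.float64(0.0), np.float64(-1.0))]
[0.5666 0.0614 0.1169] [0.0287 0.2893 0.0245]
0.96 -0.04291760663192357 0.01236406867333597
```

View pics/w9.png

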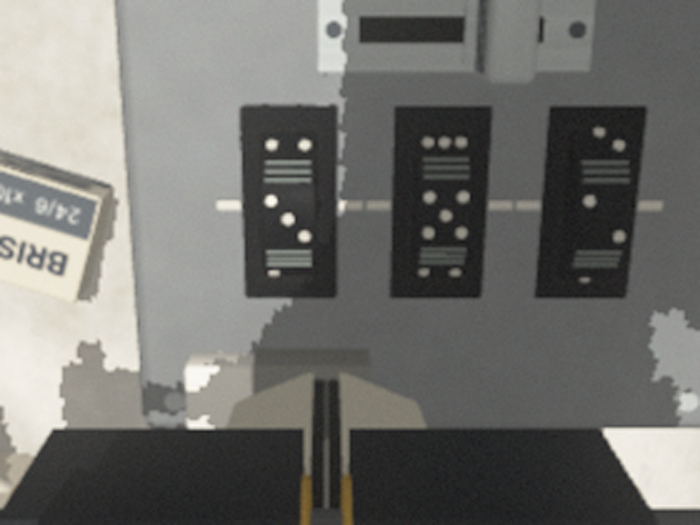

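The picture shows, in robot order from the left, two at (605,218), five at (446,216) and three at (288,219). All three are centred within about 2°. The bolt tab, at (510,40), is at its left end stop, and the eraser is undisturbed. I'm handing the job in.

```bash
python3 -c "
from cell import arm
print(arm.sign_off())"
```

```text
the job is handed in; nothing more can be done
None
```

The safe is unlocked and the job handed in at about 30 s: the wheels read two, five, three to within about 2°, the bolt is fully left at its end stop, the highest contact force I read was about 6 N, and the eraser and staples box look unmoved; I did not recheck the binder clip and glue stick at the end.

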